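# Set the glass grinder to fast and start it

### The arm

A 6-joint arm with a two-finger parallel gripper is mounted at the origin on a cart in front of the work surface, level with it; the furniture and walls round the work are solid. World frame = base frame: x ahead of the robot, y to its left, z up, the work surface at z = 0. Lengths are in m, angles in rad, forces in N, time in s.
With the tool pointing down it reaches from about 0.35 to 0.775 m from the base axis. Payload 7.3 kg.
Tool frame: the origin (TCP) lies on the centre line of the jaws, within the pads' length; the fingertips stand 14 mm ahead of it and the grasp point (between the pads) lies 5 mm behind it; z points along the fingers, y is the direction in which the jaws open and shut (so a half turn about z gives the same grasp; the last joint's range is limited). The gripper opens to 92 mm and grips with 3 to 60 N. Pads are 19 mm wide; open, the fingers measure 130 mm over their backs; the gripper's body (75 mm by 190 mm) begins 47 mm behind the grasp point.
Start: joints at [1.087, 0.342, 1.524, -0, 1.275, -0.146], TCP at [0.174, 0.495, 0.241] pointing down, gripper open.
Joint ranges: [-2.53, 2.53], [-0.77, 2.02], [0.04, 2.7], [-1, 4.14], [0.28, 2.66], [-3.11, 3.11]. Speed limits (rad/s): [2.57, 2.57, 3.14, 3.14, 3.14, 3.14].

### API

Orientations are given as [roll, pitch, yaw] about the fixed x, y, z axes, in that order (R = Rz(yaw) Ry(pitch) Rx(roll)).
In Python, from cell import telemetry, cams, robot gives the robot as it stands.
- The arm moves only by the tool servo_tool, never from a script. Its argument "targets" is text: rows parted by semicolons, each of 4 numbers parted by spaces: the shift along the tool's x, y, z in mm, then the turn about the tool's z in rad. In form: x y z yaw; .... A call has 1 to 20 rows; each row shifts and turns the pose as measured when the row begins, along the tool's axes as they then stand; what a row does not reach is not made up. A row lasts 1/8 s, in which the tool goes at most 62.5 mm and 10.7 degrees, less where a joint would pass 70% of its speed; a pose out of reach is approached as far as the arm can. A call with a gripper value outside its range is refused whole. "hand" is the opening, from 0 (shut) to 1 (fully open), set as the call begins (left out, the last holds). The fingers move at their own pace and stop on an object; "squeeze" is the grip in N (left out, the last holds). Time passes only in rows, so rows that do not move let the fingers close. It gives the time, the measured TCP pose, the force and the opening at its end, in the units of the state.
- telemetry.observe(): the state, without advancing time (a new reading comes with each control period).
- cams.read_camera(name): name is "scene" or "side" or "wrist"; returns a dict with "color" (384x512x3 uint8, red, green, blue), "K" (3x3 intrinsics, pixels), "R" (3x3) and "t" (3): a world point X has camera coordinates R X + t. Camera axes: x right, y down, z forward; pixel columns grow to the right and rows downward; lengths in m; the calibration is good to about 2 mm. The wrist camera is an equidistant fisheye: a pixel r from the principal point sees the ray r / f radians off the axis. A picture is of the moment at which its call begins. There is no depth.
- robot.hand_in(): hands the job in, once; it reports no verdict.
Trained networks look in a picture, given as the dict that the camera call returned (one of the last four; its "shot" number tells which), for a name from the list of things; names that differ only in an ending like _2 or _b are one class to them, and where a whole thing is asked for, a point or a joint stands for the part that bears it (a point fixed in the world has none). Each returns a list of dicts, best first, with "score" (0 to 1); they miss things now and then, are a little off and sometimes report something else, mostly with a low value. They report only what shows in the picture. A call takes as long as a camera call.
- cams.cut_out(picture, query): "region" (384x512 bool, what is visible of it) and "extent" ([centre column, centre row, width, height] in pixels, round what is visible of it).
The state is a dict: "time": time; "qpos": joint angles; "qvel": joint speeds; "joint_efforts": joint torques, N m; "tool_pos": TCP position; "tool_rot": TCP orientation; "contact_force": force on the tool from outside, world axes, zero at the start; "torque": the same for the moment, N m; "opening": finger opening in m.
Only numpy, scipy, OpenCV 4.12 (cv2) and the standard library are available. Lean on these libraries where they do the work, as an engineer would, in place of code of your own. Each camera call takes 0.05 s, during which the arm holds its last target.

### The job

Push the glass grinder's orange-knobbed speed lever to the left, past the slow notch, until it stands fully against the fast stop; only then press the green start button right down and let it come up again. Leave the red stop button, the glass slabs and the copper foil roll alone, and do not lift, tip or shove the grinder, which stands loose on its feet.

Things in the scene. Friction and masses are not known exactly. Their poses are not given: they have to be found in the camera images.
- grinder: Bench glass grinder, white, 190 x 260 mm (x, y), 4.7 kg, loose. Origin under its centre on the worktop; front (-x) faces the robot, +y is its left. Console (front strip, centre line x = -0.070) and grid are 85 mm high. On the grid, a 34 mm high brass bit at (0.040, 0); at the rear edge a splash wall, top 120 mm above the worktop.
- speed_lever (a joint): Lever angle (rad): 0 = off, leaning 35 deg to the grinder's right (-y), where it starts; 0.61 = slow notch, upright; 1.22 = fast stop, leaning 35 deg left (+y). A spring detent pulls it to the nearest of the three; tipping points about 0.28 and 0.94. Sideways push at the knob: about 5 N to leave off or slow; hard end stops.
- lever_knob (a point): Centre of the orange ball knob, diameter 26 mm, on a 9 mm steel stalk. Runs on an 85 mm radius about lever_pivot in the grinder's y-z plane; 140 mm above the worktop at off and fast, 155 mm at slow. Sector plate with dots (one dark = off, one yellow = slow, two red = fast) 16 to 22 mm behind the stalk (+x), top at 106 mm.
- lever_pivot (a point): Axis of the lever, 70 mm above the worktop, inside the console. Lies at (-0.070, -0.055, 0.070) in the grinder's frame; the lever turns about the grinder's x axis.
- start_top (a point): Centre of the top of the green start button (diameter 20 mm) on the console, left of the lever, at (-0.070, 0.050) in the grinder's frame; its top 107 mm above the worktop, in a black collar of 36 mm diameter whose top is 10 mm lower; pressed straight down, 6 mm travel, 5 N fully down, springs back.
- stop_top (a point): Centre of the top of the red stop button, the same as the green one but 53 mm further left. Not to be pressed.
- start (a joint): How far the green start button is pressed down (m), 0 to 0.006.
- stop (a joint): How far the red stop button is pressed down (m), 0 to 0.006.
- blue_slab: Loose blue glass slab, 36 x 52 x 10 mm, lying on the grinder's grid; origin under its centre.
- cream_slab: Loose cream-coloured glass slab, 45 x 45 x 10 mm, on the worktop in front of the grinder; origin under its centre.
- foil_roll: Loose copper foil roll, 72 mm in diameter, 10 mm high, lying flat on the worktop in front of the grinder; origin under its centre.

How it is judged:
On the way, in this order (a step that is already met when the one before it is completed fails the run):
1. the lever stands at the fast stop (value of joint speed_lever above 1.15 rad), for 0.2 s.
2. the green start button is pressed right down (value of joint start above 0.0042 m), for 0.05 s.
At the end, for the whole second after the job is handed in: Lever at the fast stop (over 1.15 of 1.22 rad); start button, pressed at least 4.2 of 6 mm after that, up again (under 2 mm); stop button up; grinder level within 30 mm of its start, blue slab within 40 mm, cream slab and foil roll within 20 mm of theirs (value of joint speed_lever above 1.15 rad and value of joint each of start, stop below 0.002 m and distance of grinder from where it was at the start of the episode below 0.03 m and angle between grinder's own z axis and vertical below 0.05 rad and linear speed of grinder below 0.02 m/s and distance of blue_slab from where it was at the start of the episode below 0.04 m and distance of each of cream_slab, foil_roll from where it was at the start of the episode below 0.02 m); the robot touches nothing.
It fails at once if the start button is pressed (over 3 mm) while the lever is not at fast (value of joint start above 0.003 m and value of joint speed_lever below 1.1 rad).
It fails at once if the red stop button is pressed (over 3 mm) (value of joint stop above 0.003 m).
It fails at once if the grinder is lifted (over 12 mm), tipped (over 0.1 rad) or shoved (over 30 mm) (height (world z) of grinder above 0.012 m or angle between grinder's own z axis and vertical above 0.1 rad or distance of grinder from where it was at the start of the episode above 0.03 m).
It fails at once if a glass slab or the foil roll is lifted or moved (over 20 mm; 40 mm for the blue slab on the grinder) (distance of blue_slab from where it was at the start of the episode above 0.04 m or distance of any of cream_slab, foil_roll from where it was at the start of the episode above 0.02 m or height (world z) of blue_slab above 0.105 m).
It also fails if it takes over 38 s, if anything falls off the work surface, if the arm or the gripper's body presses on something with over 40 N, if the wrist force passes 120 N, or if a joint passes its speed limit or range.

## Working session

There is one attempt and no reset: what is moved stays moved. The work goes in short steps, Python scripts to look and compute and a tool call to move; the robot and the scene stay as the last step left them, time stands still between calls to the robot, and variables do not carry over. Pictures are saved under pics/ and viewed, and the job is handed in when it is done.

Besides the shell and the picture viewer there is one more tool, called after ">>>" by a JSON object that holds its "name" and its "arguments", one argument or row to a line. servo_tool: Moves the arm, as the interface text tells. Its arguments: {"type":"object","properties":{"targets":{"type":"string"},"hand":{"type":"number"},"squeeze":{"type":"number"}},"required":["targets"]}

```bash
mkdir -p pics; ls; cat > h.py <<'E'
import numpy as np, cv2
from cell import telemetry, cams, robot
def save(p,n): cv2.imwrite('pics/'+n+'.png', cv2.cvtColor(p['color'],cv2.COLOR_RGB2BGR))
def ray(p,uv):
    K=p['K'];d=np.linalg.inv(K)@[uv[0],uv[1],1]; return -p['R'].T@p['t'], p['R'].T@d
def atz(p,uv,z):
    c,d=ray(p,uv); return c+d*(z-c[2])/d[2]
def proj(p,X):
    q=p['K']@(p['R']@np.array(X)+p['t']); return q[:2]/q[2]
E
python3 - <<'E'
from h import *
print(telemetry.observe())
for n in ['scene','side']:
    p=cams.read_camera(n); save(p,n+'0'); print(n,(-p['R'].T@p['t']).round(3))
    for q in ['lever_knob','start_top','stop_top','blue_slab','cream_slab','foil_roll','grinder']:
        for r in cams.cut_out(p,q)[:2]:
            e=r['extent']; print(q,round(r['score'],2),np.round(e,1), [atz(p,e[:2],z).round(3) for z in (0.107,0.14)])
E
```

```text
pics
{'time': 0.0, 'qpos': array([ 1.08701053e+00,  3.42716649e-01,  1.52503655e+00, -1.53095727e-05,
        1.27537422e+00, -1.46024486e-01]), 'qvel': array([-2.51298030e-04,  1.47295852e-03,  3.72521071e-05,  1.66868078e-03,
       -1.05665017e-03, -1.55170217e-03]), 'joint_efforts': array([ 8.03439689e-04, -4.31249177e+01, -2.44221961e+01,  7.18295923e-02,
        5.57357760e-02, -1.44264586e-04]), 'tool_pos': array([0.17378501, 0.49499098, 0.24004127]), 'tool_rot': array([-3.14007210e+00, -2.08833370e-04,  2.80383565e+00]), 'contact_force': array([-0.29418235, -0.63703085,  0.35751337]), 'torque': array([ 0.00507784,  0.01802139, -0.02200132]), 'opening': 0.09171653667621199}
scene [ 0.102 -0.401  0.755]
lever_knob 0.57 [302.1 215.1  17.4  12. ] [array([ 0.544, -0.185,  0.107]), array([ 0.521, -0.196,  0.14 ])]
start_top 0.54 [266.5 180.2   5.8   5.5] [array([ 0.579, -0.063,  0.107]), array([ 0.555, -0.08 ,  0.14 ])]
stop_top 0.56 [252.4 169.5   9.    6.8] [array([ 0.587, -0.015,  0.107]), array([ 0.562, -0.035,  0.14 ])]
blue_slab 0.82 [291.4 167.9  25.1  16.9] [array([ 0.648, 
[... 632 characters left out ...]
.6 199.1   8.3   6.8] [array([ 0.574, -0.052,  0.107]), array([0.549, 0.031, 0.14 ])]
stop_top 0.6 [220.5 206.4   8.    5.3] [array([0.588, 0.001, 0.107]), array([0.561, 0.078, 0.14 ])]
blue_slab 0.28 [261.1 179.4  13.2  26.1] [array([ 0.54 , -0.226,  0.107]), array([ 0.518, -0.125,  0.14 ])]
cream_slab 0.58 [301.1 248.2  16.8  16.9] [array([0.383, 0.156, 0.107]), array([0.378, 0.216, 0.14 ])]
foil_roll 0.7 [278.6 267.8  35.5  21. ] [array([0.412, 0.23 , 0.107]), array([0.404, 0.282, 0.14 ])]
grinder 0.85 [218.7 207.9 112.   78.7] [array([0.589, 0.011, 0.107]), array([0.562, 0.087, 0.14 ])]
grinder 0.29 [232.9 200.1   4.2   4.5] [array([ 0.572, -0.045,  0.107]), array([0.547, 0.037, 0.14 ])]
```

```bash
python3 - <<'E'
import cv2
for n,(x,y) in {'scene':(150,100),'side':(130,110)}.items():
    i=cv2.imread(f'pics/{n}0.png'); c=i[y:y+180,x:x+240]
    cv2.imwrite(f'pics/{n}0z.png',cv2.resize(c,None,fx=3.3,fy=3.3,interpolation=cv2.INTER_CUBIC))
E
```

```text
(no output)
```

View pics/scene0z.png

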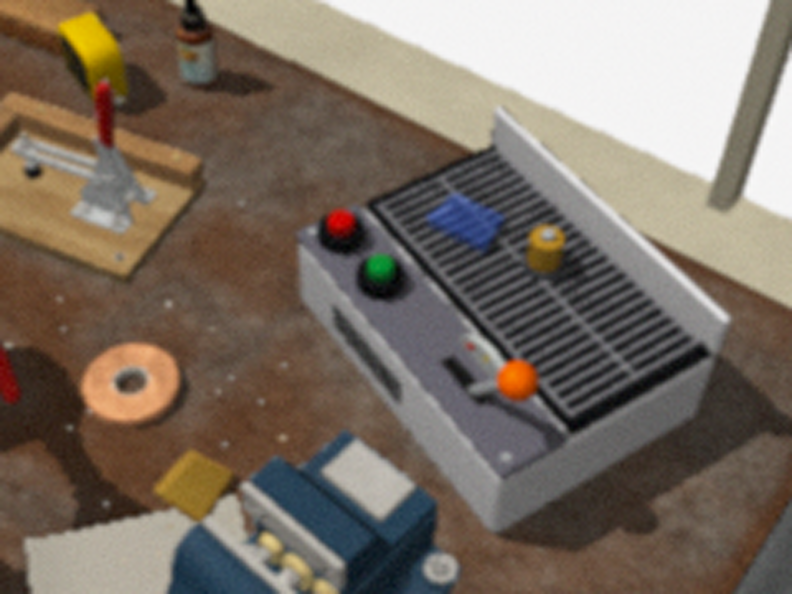

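View pics/side0z.png

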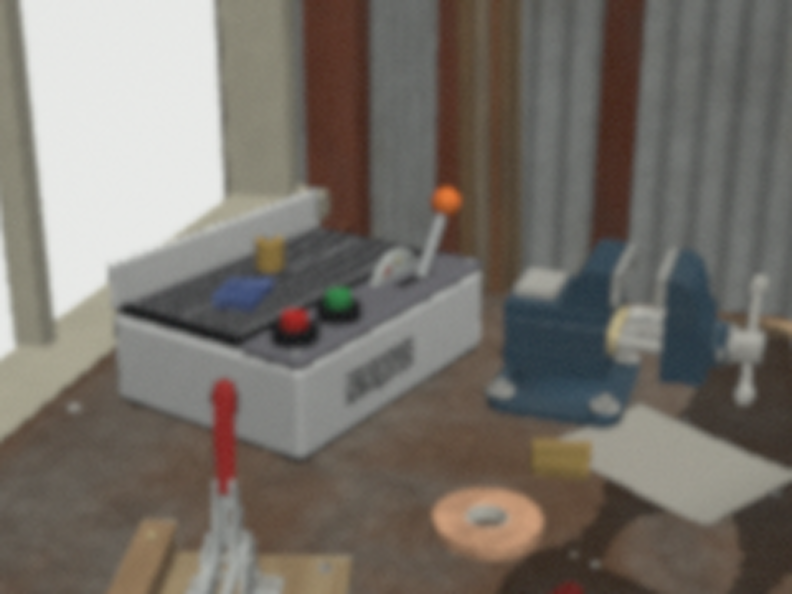

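View pics/scene0.png

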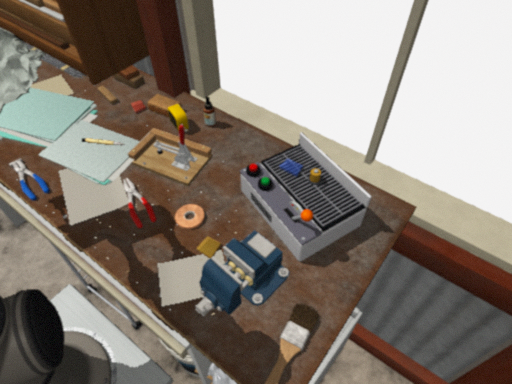

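The scene picture shows the grinder turned on the bench: knob near (307,215), green (265,181), red (253,167), with a vise in front of its right side. The side picture has knob (265,170), green (233,200), red (219,207). Next I'll fit the grinder pose to the colour centroids.

```bash
cat >> h.py <<'E'
from scipy.optimize import least_squares
def blobs(p):
    h=cv2.cvtColor(p['color'],cv2.COLOR_RGB2HSV).astype(int); H,S,V=h[...,0],h[...,1],h[...,2]
    m={'knob':(H>5)&(H<16)&(S>200)&(V>150),'green':(H>50)&(H<80)&(S>140),'red':((H<4)|(H>176))&(S>200)&(V>110)}
    return m
def cent(m,near,r=12):
    v,u=np.nonzero(m); k=np.hypot(u-near[0],v-near[1])<r
    return np.array([u[k].mean(),v[k].mean()]),k.sum()
def G(q,X):
    c,s=np.cos(q[2]),np.sin(q[2]); return np.array([q[0]+c*X[0]-s*X[1],q[1]+s*X[0]+c*X[1],X[2]])
def knob(a): 
    t=a-np.radians(35); return [-.07,-.055+.085*np.sin(t),.07+.085*np.cos(t)]
E
python3 - <<'E'
from h import *
P={n:cams.read_camera(n) for n in ('scene','side')}
near={'scene':{'knob':(306.7,215.2),'green':(265,181),'red':(253,167.5)},'side':{'knob':(265.5,170.3),'green':(232.7,200.3),'red':(219.4,207.3)}}
X={'knob':knob(0),'green':[-.07,.05,.104],'red':[-.07,.103,.104]}
obs=[]
for n,p in P.items():
    m=blobs(p)
    for k in X:
        c,N=cent(m[k],near[n][k]); obs.append((p,k,c)); print(n,k,c.round(1),N)
f=lambda q:np.concatenate([proj(p,G(q,X[k]))-c for p,k,c in obs])
r=least_squares(f,[.6,-.1,-.3]); print(r.x.round(4)); print(r.fun.reshape(-1,2).round(2))
q=r.x; np.save('q.npy',q)
for a in (0,.61,1.22): print('knob',a,G(q,knob(a)).round(4))
print('start',G(q,[-.07,.05,.107]).round(4),'stop',G(q,[-.07,.103,.107]).round(4),'radius',np.hypot(*G(q,knob(0))[:2]))
# foil, cream
for n,e in (('cream',(209.1,247.1)),('foil',(191.3,217.4))): print(n,atz(P['scene'],e,.01).round(3))
print(np.degrees(q[2]))
# verify corners
i=P['scene']['color'].copy()
for x in(-.095,.095):
  for y in(-.13,.13):
    cv2.circle(i,tuple(int(v) for v in proj(P['scene'],G(q,[x,y,.085])).round()),2,(0,255,255),-1)
for k in((-.07,-.055,.085),):cv2.circle(i,tuple(int(v) for v in proj(P['scene'],G(q,k)).round()),2,(255,0,255),-1)
cv2.imwrite('pics/c1.png',cv2.resize(i[100:280,150:390],None,fx=3.3,fy=3.3)[...,::-1])
E
```

```text
scene knob [306.1 214.4] 90
scene green [265.1 181.2] 73
scene red [252.5 166.5] 38
side knob [nan nan] 0
side green [232.2 200.2] 20
side red [nan nan] 0h.py:17: RuntimeWarning: Mean of empty slice.
  return np.array([u[k].mean(),v[k].mean()]),k.sum()
  ret = ret.dtype.type(ret / rcount)
Traceback (most recent call last):
ValueError: Residuals are not finite in the initial point.
```

```bash
sed -i "s/^    m={.*/    m={'knob':(H>4)\&(H<18)\&(S>165)\&(V>130),'green':(H>50)\&(H<85)\&(S>115),'red':((H<4)|(H>175))\&(S>150)\&(V>100)}/" h.py
cat > fit.py <<'E'
from h import *
P={n:cams.read_camera(n) for n in ('scene','side')}
near={'scene':{'knob':(306.7,215.2),'green':(265,181),'red':(253,167.5)},'side':{'knob':(265.5,170.3),'green':(232.7,200.3),'red':(219.4,207.3)}}
X={'knob':knob(0),'green':[-.07,.05,.104],'red':[-.07,.103,.104]}
obs=[]
for n,p in P.items():
    m=blobs(p)
    for k in X:
        c,N=cent(m[k],near[n][k]); print(n,k,c.round(1),N)
        if N>5: obs.append((p,k,c))
f=lambda q:np.concatenate([proj(p,G(q,X[k]))-c for p,k,c in obs])
r=least_squares(f,[.6,-.1,-.3]); print(r.x.round(4)); print(r.fun.reshape(-1,2).round(2))
q=r.x; np.save('q.npy',q)
for a in (0,.61,1.22): print('knob',a,G(q,knob(a)).round(4))
print('start',G(q,[-.07,.05,.107]).round(4),'stop',G(q,[-.07,.103,.107]).round(4),'radius',np.hypot(*G(q,knob(0))[:2]))
for n,e in (('cream',(209.1,247.1)),('foil',(191.3,217.4))): print(n,atz(P['scene'],e,.01).round(3))
print(np.degrees(q[2]))
i=P['scene']['color'].copy()
for x in(-.095,.095):
  for y in(-.13,.13):
    cv2.circle(i,tuple(int(v) for v in proj(P['scene'],G(q,[x,y,.085])).round()),2,(0,255,255),-1)
for k in((-.07,-.055,.085),):cv2.circle(i,tuple(int(v) for v in proj(P['scene'],G(q,k)).round()),2,(255,0,255),-1)
cv2.imwrite('pics/c1.png',cv2.resize(i[100:280,150:390],None,fx=3.3,fy=3.3)[...,::-1])
E
python3 fit.py
```

```text
scene knob [306.2 214.5] 108
scene green [264.9 181.3] 77
scene red [252.6 166.7] 47
side knob [265.3 169.7] 50
side green [232.1 200.3] 39
side red [218.9 206.5] 35
[ 0.6266 -0.1287 -0.3427]
[[-0.06  0.85]
 [-0.38 -0.67]
 [-0.15  0.42]
 [-0.89  1.43]
 [ 0.04 -1.08]
 [-0.05 -0.71]]
knob 0 [ 0.5258 -0.2029  0.1396]
knob 0.61 [ 0.5421 -0.1571  0.155 ]
knob 1.22 [ 0.5585 -0.1112  0.1397]
start [ 0.5774 -0.0581  0.107 ] stop [ 0.5953 -0.0082  0.107 ] radius 0.5635682455357367
cream [ 0.4  -0.03  0.01]
foil [0.437 0.064 0.01 ]
-19.63707094930189
```

View pics/c1.png

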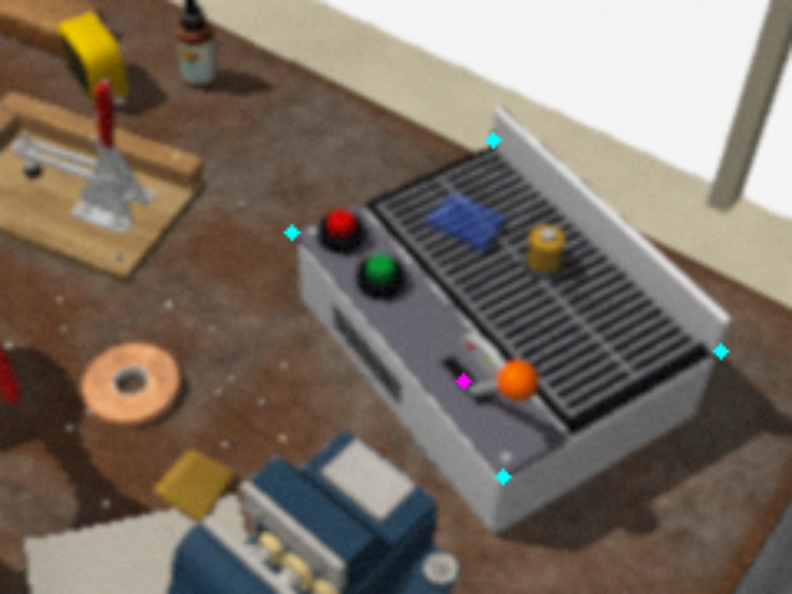

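The fit agrees with the picture to about 1–2 px: console corners are on the edges and the pivot is in the slot. Next I'll triangulate the obstacle heights (vise jaw, clamp handle) and get the path targets.

```bash
python3 - <<'E'
from h import *
P={n:cams.read_camera(n) for n in ('scene','side')}
def tri(a,b):
    A=np.vstack([P['scene']['K']@np.c_[P['scene']['R'],P['scene']['t']],P['side']['K']@np.c_[P['side']['R'],P['side']['t']]]);
    X=cv2.triangulatePoints(A[:3],A[3:],np.array(a,float).reshape(2,1),np.array(b,float).reshape(2,1)); return (X[:3]/X[3]).ravel().round(3)
z=lambda a,o:(o[0]+a[0]/3.3,o[1]+a[1]/3.3)
s,d=(150,100),(130,110)
print('clamp',tri(z((104,83),s),z((224,382),d)))
print('vise pad',tri(z((368,470),s),z((540,283),d)))
print('vise rear jaw top',tri(z((345,435),s),z((607,243),d)))
q=np.load('q.npy')
for y in (-.155,-.10,-.0325,.05): print(y,G(q,[-.07,y,0]).round(4))
o=telemetry.observe();print(o['tool_pos'],o['tool_rot'],o['time'])
E
```

```text
clamp [0.566 0.195 0.15 ]
vise pad [ 0.438 -0.152  0.094]
vise rear jaw top [ 0.404 -0.146  0.144]
-0.155 [ 0.5086 -0.2512  0.    ]
-0.1 [ 0.527  -0.1994  0.    ]
-0.0325 [ 0.5497 -0.1358  0.    ]
0.05 [ 0.5774 -0.0581  0.    ]
[0.17399275 0.49535928 0.24076024] [3.14147372e+00 4.62217725e-05 2.80384518e+00] 1.1
```

>>> {"name": "servo_tool", "arguments": {
  "targets": "-60 0 0 0.105;-60 0 0 0.105;-60 0 0 0.105;-60 0 0 0.105;-60 0 0 0.105;-60 0 0 0.105;-60 0 0 0.105;-60 0 0 0.105;-60 0 0 0.105;-60 0 0 0.105;-60 0 0 0.105",
  "hand": 0,
  "squeeze": 20
}}

```text
time: 2.48
tool_pos: [0.5847, 0.0069, 0.2392]
tool_rot: [3.139, -0.003, 1.621]
contact_force: [1.0, 1.1, 0.6]
opening: 0.0002
```

>>> {"name": "servo_tool", "arguments": {
  "targets": "-53 -10 0 0.09;-53 -10 0 0.09;-53 -10 0 0.09;-53 -10 0 0.09;-53 -10 0 0.05;0 0 0 0"
}}

```text
time: 3.22
tool_pos: [0.4966, -0.2596, 0.237]
tool_rot: [3.14, -0.003, 1.189]
contact_force: [-0.5, 0.6, -0.1]
opening: 0.0004
```

```bash
cat > d.py <<'E'
import sys
from h import *
q=np.load('q.npy');o=telemetry.observe();a=o['tool_rot'];y=a[2]
x=np.array([np.cos(y),np.sin(y)]);yy=np.array([np.sin(y),-np.cos(y)])
p=o['tool_pos'];c,s=np.cos(q[2]),np.sin(q[2]);d=p[:2]-q[:2]
print('t',o['time'],'grinder frame',np.round([c*d[0]+s*d[1],-s*d[0]+c*d[1],p[2]],4),'tip z',p[2]-.014,'F',o['contact_force'].round(1))
T=G(q,[-.07,float(sys.argv[1]),float(sys.argv[2])+.014]);w=T-p
print('tool shift mm',(1e3*np.array([w[:2]@x,w[:2]@yy,-w[2]])).round(1),'turn',y-(np.pi/2+q[2]),a)
E
python3 d.py -.155 .132
```

```text
t 3.225 grinder frame [-0.0785 -0.167   0.237 ] tip z 0.22301062655211884 F [-0.5  0.6 -0.1]
tool shift mm [12.3  8.  91. ] turn -0.038580926306221786 [ 3.13958044 -0.00334693  1.18948386]
```

>>> {"name": "servo_tool", "arguments": {
  "targets": "6 8 20 -0.04;0 0 30 0;0 0 20 0;0 0 18 0;0 0 0 0"
}}

```text
time: 3.85
tool_pos: [0.5091, -0.2536, 0.1472]
tool_rot: [3.137, -0.005, 1.234]
contact_force: [0.5, -0.4, 0.2]
opening: 0.0006
```

```bash
python3 d.py -.10 .132; python3 - <<'E'
from h import *
o=[]
for n,(x,y) in {'scene':(210,110),'side':(170,90)}.items():
    p=cams.read_camera(n); o.append(cv2.resize(p['color'][y:y+150,x:x+130],None,fx=3,fy=3))
cv2.imwrite('pics/a1.png',np.hstack(o)[...,::-1])
E
```

```text
t 3.85 grinder frame [-0.0687 -0.1571  0.1472] tip z 0.13323879896194268 F [ 0.5 -0.4  0.2]
tool shift mm [57.1 -1.   1.2] turn 0.005913332953756845 [ 3.1374705  -0.00480649  1.23397812]
```

View pics/a1.png

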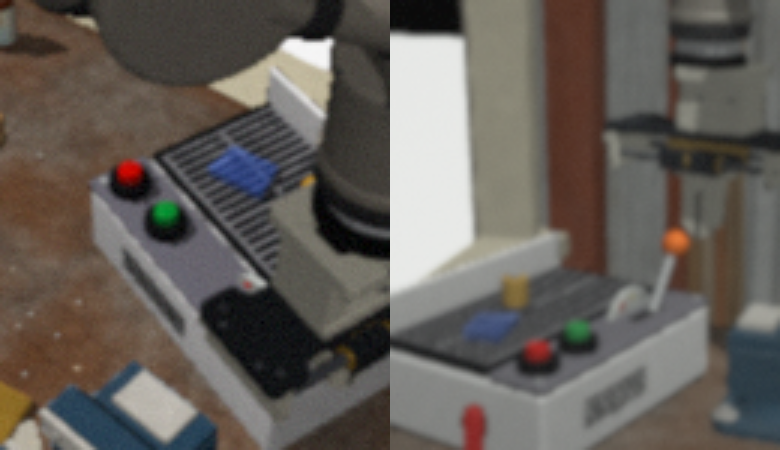

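The side view shows the shut fingers just to the right of the knob at (676,241), with the tips near the knob's lower edge. I'll lower 3 mm and push left.

>>> {"name": "servo_tool", "arguments": {
  "targets": "12 0 3 0;12 -1 1 0;8 0 0 0;8 0 0 0;8 0 0 0;8 0 0 0;8 0 0 0;8 0 0 0;8 0 0 0;8 0 0 0"
}}

```text
time: 5.2
tool_pos: [0.5409, -0.1719, 0.1519]
tool_rot: [3.122, 0.011, 1.237]
contact_force: [-2.2, -4.0, 3.2]
opening: 0.0007
```

```bash
python3 d.py -.035 .13
```

```text
t 5.2 grinder frame [-0.0662 -0.0694  0.1519] tip z 0.13786595096485843 F [-2.2 -4.   3.2]
tool shift mm [34.5 -3.5  7.9] turn 0.008536069733696028 [3.12194592 0.01084597 1.23660085]
```

>>> {"name": "servo_tool", "arguments": {
  "targets": "6 -1 2 0;6 -1 2 0;6 -1 2 0;6 0 2 0;6 0 1 0"
}}

```text
time: 5.82
tool_pos: [0.5485, -0.1403, 0.1416]
tool_rot: [3.122, 0.01, 1.236]
contact_force: [-0.5, 0.0, 1.3]
opening: 0.0005
```

```bash
python3 d.py -.03 .132; python3 - <<'E'
from h import *
o=[]
for n,(x,y) in {'scene':(210,110),'side':(170,90)}.items():
    p=cams.read_camera(n); o.append(cv2.resize(p['color'][y:y+150,x:x+130],None,fx=3,fy=3))
cv2.imwrite('pics/a2.png',np.hstack(o)[...,::-1])
E
```

```text
t 5.825 grinder frame [-0.0696 -0.0372  0.1416] tip z 0.12755155849404856 F [-0.5  0.   1.3]
tool shift mm [ 7.2 -0.3 -4.4] turn 0.008187236031172551 [3.1222349  0.01015596 1.23625202]
```

View pics/a2.png

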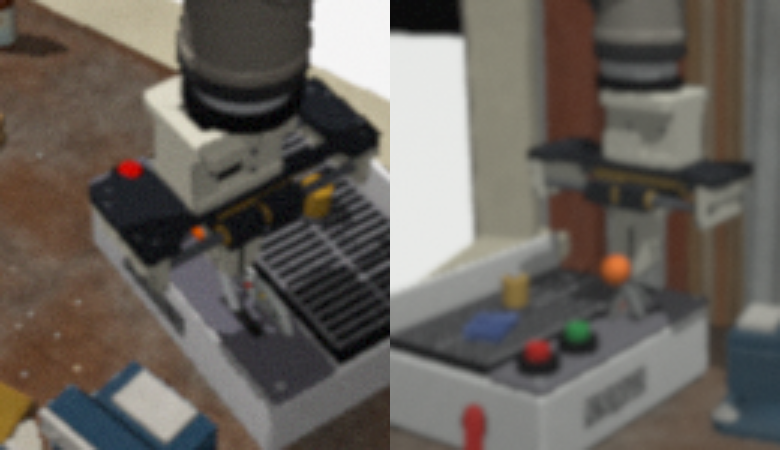

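The side view shows the knob at (616,268), over on the left, with no contact force, so the detent has pulled it through. I'll nudge slightly, then back off and measure.

>>> {"name": "servo_tool", "arguments": {
  "targets": "5 0 -2 0;4 0 -1 0;0 0 0 0;-15 0 0 0;-12 0 -25 0;0 0 -50 0;0 0 0 0"
}}

```text
time: 6.8
tool_pos: [0.5401, -0.1603, 0.2217]
tool_rot: [3.123, 0.014, 1.236]
contact_force: [1.0, -0.4, -1.0]
opening: -0.0001
```

```bash
python3 d.py .05 .135; python3 - <<'E'
from h import *
q=np.load('q.npy');o=[]
for n,(x,y) in {'scene':(210,110),'side':(170,90)}.items():
    p=cams.read_camera(n); m=blobs(p)
    for a in (.61,.94,1.22): print(n,a,proj(p,G(q,knob(a))).round(1))
    for k,X in (('knob',knob(1.22)),('green',[-.07,.05,.104]),('red',[-.07,.103,.104])):
        pr=proj(p,G(q,X))
        print(k,pr.round(1),cent(m[k],pr,10))
    o.append(cv2.resize(p['color'][y:y+150,x:x+130],None,fx=3,fy=3))
cv2.imwrite('pics/a3.png',np.hstack(o)[...,::-1])
E
```

```text
t 6.8 grinder frame [-0.0708 -0.0588  0.2217] tip z 0.20765914598465 F [ 1.  -0.4 -1. ]
tool shift mm [108.8   1.7  72.7] turn 0.008256137197214741 [3.12342277 0.01421486 1.23632092]
scene 0.61 [292.6 195.5]
scene 0.94 [284.8 188.6]
scene 1.22 [278.9 185.7]
knob [278.9 185.7] (array([278.81521739, 184.45652174]), np.int64(92))
green [264.5 180.6] (array([262.56, 182.96]), np.int64(25))
red [252.4 167.1] (array([250.33333333, 168.44444444]), np.int64(9))
side 0.61 [255.1 169.9]
side 0.94 [249.4 173.9]
side 1.22 [244.8 179.9]
knob [244.8 179.9] (array([244.62, 178.9 ]), np.int64(50))
green [232.1 199.2] (array([232.08108108, 200.2972973 ]), np.int64(37))
red [218.9 205.8] (array([218.91428571, 206.54285714]), np.int64(35))
```

View pics/a3.png

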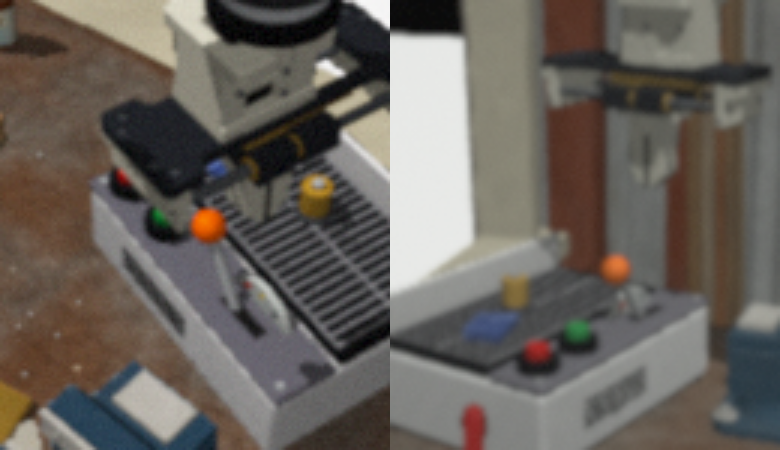

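The knob projects within about 1 px of the fast stop (1.22) in both views, and the grinder hasn't moved: green and red are at the same side-view pixels as before. Next I'll go over the green button.

>>> {"name": "servo_tool", "arguments": {
  "targets": "40 1 -5 0;40 1 0 0;29 0 0 0;0 0 30 0;0 0 30 0;0 0 15 0;0 0 0 0"
}}

```text
time: 7.78
tool_pos: [0.5726, -0.055, 0.1356]
tool_rot: [-3.137, 0.014, 1.236]
contact_force: [0.3, 0.6, -0.2]
opening: 0.0002
```

```bash
python3 d.py .05 .107; python3 - <<'E'
from h import *
o=[]
for n,(x,y) in {'scene':(210,110),'side':(170,90)}.items():
    p=cams.read_camera(n); o.append(cv2.resize(p['color'][y:y+150,x:x+130],None,fx=3,fy=3))
cv2.imwrite('pics/a4.png',np.hstack(o)[...,::-1])
E
```

```text
t 7.775 grinder frame [-0.0756  0.0513  0.1356] tip z 0.12163993730918819 F [ 0.3  0.6 -0.2]
tool shift mm [-1.3  5.6 14.6] turn 0.0076723558960323235 [-3.13748515  0.01404461  1.23573714]
```

View pics/a4.png

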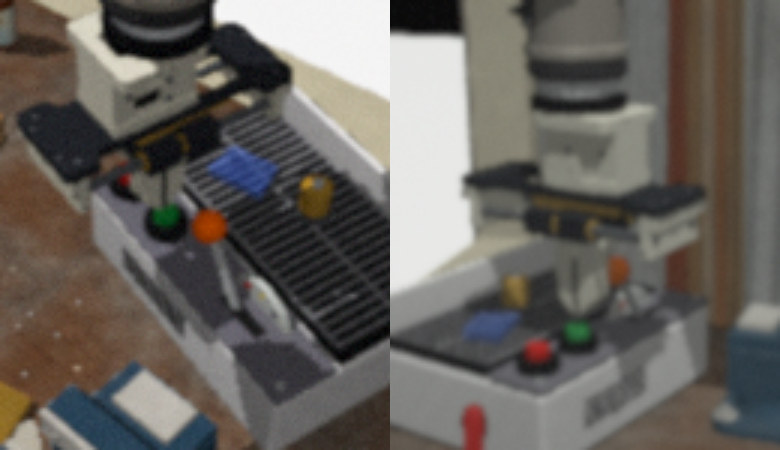

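The fingers stand right above the green button at (166,215) in the left (scene) panel and (578,332) in the right (side) panel. Now descending and pressing.

>>> {"name": "servo_tool", "arguments": {
  "targets": "-1 5 4 0;0 0 6 0;0 0 4 0;0 0 3 0;0 0 3 0"
}}

```text
time: 8.5
tool_pos: [0.5798, -0.059, 0.119]
tool_rot: [3.137, 0.013, 1.235]
contact_force: [-0.5, 0.2, 2.8]
opening: 0.0005
```

```bash
python3 d.py .05 .1005
```

```text
t 8.5 grinder frame [-0.0675  0.0499  0.119 ] tip z 0.10500001964976824 F [-0.5  0.2  2.8]
tool shift mm [ 0.1 -2.5  4.5] turn 0.006854326156044532 [3.13695647 0.01302379 1.23491911]
```

>>> {"name": "servo_tool", "arguments": {
  "targets": "0 0 3 0;0 0 3 0;0 0 3 0"
}}

```text
time: 8.88
tool_pos: [0.58, -0.059, 0.1147]
tool_rot: [3.134, 0.013, 1.235]
contact_force: [-10.6, 2.7, 29.6]
opening: 0.0004
```

```bash
python3 d.py .05 .1005
```

```text
t 8.875 grinder frame [-0.0673  0.05    0.1147] tip z 0.10070486999711599 F [-10.6   2.7  29.6]
tool shift mm [ 0.  -2.7  0.2] turn 0.007299206185756191 [3.13426716 0.01300315 1.23536399]
```

30 N against a 5 N spring, and the tip at 0.1007, so the button is bottomed. I'll hold briefly, then lift.

>>> {"name": "servo_tool", "arguments": {
  "targets": "0 0 0 0;0 0 -5 0;0 0 -15 0;0 0 -40 0;0 0 -50 0;0 0 -40 0;0 0 0 0"
}}

```text
time: 9.75
tool_pos: [0.5796, -0.0566, 0.2727]
tool_rot: [3.133, 0.013, 1.236]
contact_force: [0.4, 1.0, -0.4]
opening: 0.0005
```

```bash
python3 d.py .05 .135; python3 - <<'E'
from h import *
q=np.load('q.npy');o=[]
for n,(x,y) in {'scene':(210,110),'side':(170,90)}.items():
    p=cams.read_camera(n); m=blobs(p)
    for k,X in (('knob',knob(1.22)),('green',[-.07,.05,.104]),('red',[-.07,.103,.104])):
        pr=proj(p,G(q,X)); print(n,k,pr.round(1),cent(m[k],pr,10))
    for k in ('cream_slab','foil_roll','blue_slab'):
        for r in cams.cut_out(p,k)[:1]: print(k,r['score'],np.round(r['extent'],1))
    o.append(cv2.resize(p['color'][y:y+150,x:x+130],None,fx=3,fy=3))
cv2.imwrite('pics/a5.png',np.hstack(o)[...,::-1])
E
```

```text
t 9.75 grinder frame [-0.0685  0.0521  0.2727] tip z 0.2587202848892228 F [ 0.4  1.  -0.4]
tool shift mm [ -2.1  -1.5 123.7] turn 0.007506830692470823 [3.13256183 0.01273562 1.23557161]
scene knob [278.9 185.7] (array([278.46987952, 184.77108434]), np.int64(83))
scene green [264.5 180.6] (array([264.78481013, 181.29113924]), np.int64(79))
scene red [252.4 167.1] (array([252.48979592, 166.42857143]), np.int64(49))
cream_slab 0.7 [209.8 246.9  23.2  20.1]
foil_roll 0.78 [191.1 215.9  25.9  25.5]
blue_slab 0.78 [294.1 169.2  20.1  15.3]
side knob [244.8 179.9] (array([244.90697674, 179.27906977]), np.int64(43))
side green [232.1 199.2] (array([232.13888889, 200.38888889]), np.int64(36))
side red [218.9 205.8] (array([218.91428571, 206.54285714]), np.int64(35))
cream_slab 0.44 [301.4 249.6  17.8  12.9]
foil_roll 0.7 [279.9 266.8  33.5  23.5]
blue_slab 0.61 [204.8 200.5  20.7  10.2]
```

View pics/a5.png

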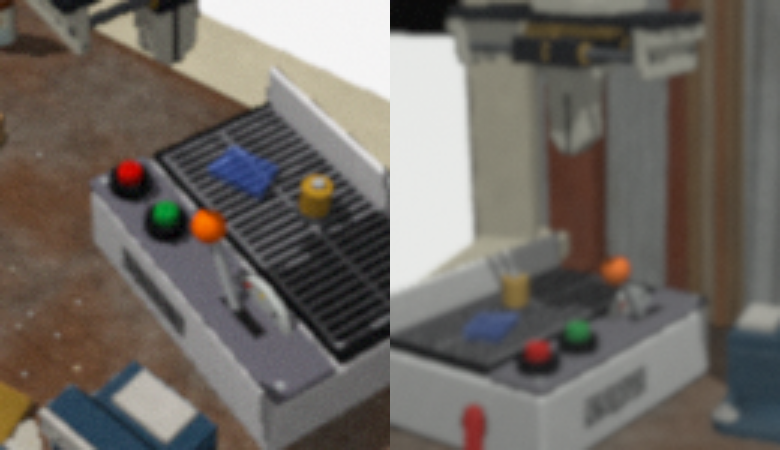

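The lever is at fast, both buttons are up, everything else is where it was, and the arm is clear. Handing in.

```bash
python3 -c "
from cell import robot
print(robot.hand_in())"
```

```text
the job is handed in; nothing more can be done
None
```

I pushed the lever with the shut fingers from off, past slow, to the fast stop. Then I pressed the green button right down, let it come up, lifted the arm clear and handed the job in at about 10 s. No verdict was reported.

- **Lever:** before the press and again at the end, the knob was within about 1.3 px (roughly 3 mm) of its predicted fast position in both cameras.
- **Start button:** the press ended at about 30 N, with the fingertips at about 101 mm. That means the button was fully down, against its 5 N spring. At the end it was back at its starting pixels, so it is up.
- **Everything else:** the red button and the grinder showed no visible shift. The cream slab and foil roll were within about 1.5 px of their first detections. At the end the tool was about 150 mm above the button, touching nothing.

**Disagreements:**
- The pose fit left errors of up to 1.4 px, and one projected console corner sat about 2 px (roughly 6 mm) off the visible edge.
- The blue slab detection in the scene view moved about 3 px, but the pictures show the slab in the same place, so I took that as detector noise.
- The fingers rode up about 6 mm during the push, and I corrected that on the way.

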